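# Take the pop-up plug out of the salon basin for cleaning

## Robot

A 6-joint arm with a two-finger parallel gripper is mounted at the origin on the work surface. World frame = base frame: x ahead of the robot, y to its left, z up, the work surface at z = 0. Lengths are in m, angles in rad, forces in N, time in s.
With the tool pointing down it reaches from about 0.35 to 0.925 m from the base axis. Payload 6.4 kg.
Tool frame: the origin (TCP) lies at the very end of the fingers, on their centre line; the grasp point (between the pads) lies 19 mm behind it; z points along the fingers, x is the direction in which the jaws open and shut, and the axes are right-handed (so a half turn about z gives the same grasp; the last joint's range is limited). The gripper opens to 94 mm and grips with 3 to 60 N. Pads are 16 mm wide; open, the fingers measure 119 mm over their backs; the gripper's body (75 mm by 177 mm) begins 78 mm behind the grasp point.
Start: joints at [1.082, 0.245, 1.558, -0, 1.339, -0.174], TCP at [0.201, 0.618, 0.205] pointing down, gripper open.
Joint ranges: [-3.13, 3.13], [-1.02, 2.26], [0.13, 2.54], [-0.95, 4.09], [0.21, 2.88], [-2.74, 2.74]. Speed limits (rad/s): [2.57, 2.57, 3.14, 3.14, 3.14, 3.14].

## Interface

Orientations are given as a rotation vector (axis times angle).
In Python, from station import r gives the robot as it stands.
- The arm moves only by the tool move_arm, never from a script. Its arguments are lists of equal length, an entry for each row: "delta_pos": the shift along the tool's x, y, z in mm, a list of three; "twist": the turn, a rotation vector about the tool's x, y, z in degrees, a list of three; "hand": the closure, from -1 (fully open) to 1 (shut). A call has 1 to 10 rows; each row is the pose to reach, as a shift and turn from the pose measured when the call began, along the tool's axes at that moment; what a row does not reach only later rows make up. A row lasts 1/10 s, in which the tool goes at most 50 mm and 8.59 degrees, less where a joint would pass 70% of its speed; a pose out of reach is approached as far as the arm can. A call with a gripper value outside its range is refused whole. The fingers move at their own pace and stop on an object; the grip force is fixed at half the most. Time passes only in rows, so rows that repeat a pose let the fingers close. It gives the time, the measured TCP pose, the force and the opening at its end, in the units of the state.
- r.get_obs(): the state, without advancing time (a new reading comes with each control period).
- r.get_image(name): name is "scene" or "top" or "wrist"; returns a dict with "img" (400x640x3 uint8, blue, green, red), "fx", "fy", "cx", "cy" (pixels), "view" (4x4, takes a point from world to camera coordinates). Camera axes: x right, y up, looking along -z (the intrinsics and any distortion apply to the point x, -y, -z); pixel columns grow to the right and rows downward; lengths in m; the calibration is good to about 2 mm. A picture is of the moment at which its call begins. There is no depth.
- r.finish_job(): hands the job in, once; it reports no verdict.
The state is a dict: "time": time; "joint_positions": joint angles; "dq": joint speeds; "tau": joint torques, N m; "position": TCP position; "ee_rot": TCP orientation; "ft_force": force on the tool from outside, world axes, zero at the start; "ft_torque": the same for the moment, N m; "opening": finger opening in m.
Only numpy, scipy, OpenCV 4.12 (cv2) and the standard library are available. Lean on these libraries where they do the work, as an engineer would, in place of code of your own. Each camera call takes 0.05 s, during which the arm holds its last target.

## Task

Take the pop-up plug out of the hand basin so that it can be cleaned: press the lift rod behind the bowl fully down, which pushes the plug up through the drain ring, then grip the raised plug from above, lift it out and stand it upright on its foot in the free part of the steel tray. Put it down gently without dropping it, and do not disturb the other things on the counter.

Things in the scene. Friction and masses are not known exactly. Their poses are not given: they have to be found in the camera images.
- lift_rod (a joint): vertical chrome lift rod on the basin's deck: 0 = up, 0.030 m = fully down, at its stop; starts at 0 to 3 mm. Pressing it straight down takes 5 to 10 N; friction holds it where it is left. It lifts a pin under the plug by 0.85 of its travel, after 4.1 mm of slack: fully down, the plug stands 22 mm higher on the pin and stays there.
- rod_knob (a point): centre of the top face of the lift rod's chrome knob (25 mm diameter, 16 mm tall, on a 6 mm rod; the top face is 20 mm wide). It moves down with the rod, from 64 mm to 34 mm above the deck. It stands 152 mm along the basin's +x and 30 mm along its -y from the drain.
- drain (a point): centre of the chrome drain ring, level with its top (51.5 mm above the counter), fixed in the basin with the basin's axes: +x to the deck with tap and lift rod, +y to the side of the tap, z up. Ring 72 mm outside, 55 mm inside; at 9 mm depth its opening steps to 41 mm, where the plug's cap rests.
- plug_mid (a point): loose pop-up plug, at its axis half-way up its 37 mm height, z up; about 120 g. Chrome cap: flat disc 50 mm wide, 9 mm thick, 9.5 to 18.5 mm above this point; grey stem and flat foot 32 mm wide, down to 18.5 mm below it. At first the cap is flush in the ring and cannot be gripped; fully raised, its underside is 11 mm above the ring and the foot still 6 mm in the throat.
- tray_floor (a point): centre of the inner floor (3 mm above the counter) of the fixed open steel tray, 240 x 160 mm outside along its x and y, walls 3 mm thick and 20 mm high from the counter. The tray stands to the left or the right of the basin. Its -x half is free; the nail brush lies in its +x half.
- nail_brush: blue and white nail brush, 85 x 36 x 40 mm, lying in the tray's +x half, its length across the tray; origin at the centre of its underside. Leave alone.
- cream_jar: small amber cream jar, 44 mm wide, 42 mm tall, on the basin's deck about 110 mm to -y of the lift rod; origin at the centre of its underside. Leave alone.
- soap: green soap bottle, 62 mm wide, 150 mm tall, behind the basin; origin at the centre of its underside. Leave alone.
- brush_cup: dark metal cup of nail-art brushes, 76 mm wide, 170 mm tall, behind the basin; origin at the centre of its underside. Leave alone.
- steel_pot: steel pot with lid, 130 mm wide (172 mm over its handles), 106 mm tall, near the robot; origin at the centre of its underside. Leave alone.
- polish_pink: pink nail polish bottle, 28 x 28 x 78 mm, in the white basket (fixed, 200 x 140 x 55 mm) on the basin's other side from the tray; origin at the centre of its underside. Leave alone.
- polish_plum: plum nail polish bottle, 28 x 28 x 78 mm, in the same basket; origin at the centre of its underside. Leave alone.
- basin: white ceramic counter-top hand basin, fixed, 324 x 380 x 130 mm; origin under the drain at counter level, axes as drain. Bowl inside: x from -115 to +105 mm, y from -176 to +176 mm; flat bowl floor 50 mm, rim and deck 130 mm above the counter. The mixer tap on the deck reaches 261 mm above the counter.
- spout (a point): outlet of the tap's spout, 52 mm to the basin's +x and 112 mm to its +y from the drain, 190 mm above the counter; the spout is a 22 mm bar that runs from here 100 mm along the basin's +x to the tap's 44 mm wide body. Keep clear of it.
Things that resemble listed ones, but are neither listed nor needed, are in the scene too. What is shaped like the part that bears plug_mid but purple or yellow is not meant.

How it is judged:
On the way, in this order (a step that is already met when the one before it is completed fails the run):
1. the lift rod is pressed down and has pushed the plug up through the drain ring, with no finger on the plug (value of joint lift_rod above 0.026 m and z of plug_mid in the frame of drain between -0.002 and 0.01 m and horizontal distance between plug_mid and drain below 0.008 m and contact force between the fingers and plug below 0.2 N), for 0.2 s.
2. the plug is lifted clear of the drain in the gripper (z of plug_mid in the frame of drain above 0.05 m and contact force between the fingers and plug above 1 N), for 0.1 s.
At the end, for the whole second after the job is handed in: The plug stands at rest on its foot on the tray's floor (within 105 x 65 mm of the tray's centre along and across, within 3.5 mm of standing height, cap up and tilted less than 0.15 rad), released (x of plug_mid in the frame of tray_floor between -0.105 and 0.105 m and y of plug_mid in the frame of tray_floor between -0.065 and 0.065 m and z of plug_mid in the frame of tray_floor between 0.015 and 0.022 m and angle between plug_mid's own z axis and vertical below 0.15 rad and linear speed of plug below 0.02 m/s); the robot touches nothing.
It fails at once if the plug is dropped (it moves faster than 0.5 m/s with no finger on it) (linear speed of plug above 0.5 m/s and contact force between the fingers and plug below 0.05 N).
It fails at once if another thing on the counter is moved more than 25 mm (distance of any of nail_brush, cream_jar, soap, brush_cup, steel_pot, polish_pink, polish_plum from where it was at the start of the episode above 0.025 m).
It fails at once if another thing on the counter is tipped over (angle between any of cream_jar, soap, brush_cup, polish_pink, polish_plum's own z axis and vertical above 0.5 rad).
It also fails if it takes over 64 s, if anything falls off the work surface, if the arm or the gripper's body presses on something with over 40 N, if the wrist force passes 120 N, or if a joint passes its speed limit or range.

## Working session

There is one attempt and no reset: what is moved stays moved. The work goes in short steps, Python scripts to look and compute and a tool call to move; the robot and the scene stay as the last step left them, time stands still between calls to the robot, and variables do not carry over. Pictures are saved under pics/ and viewed, and the job is handed in when it is done.

Besides the shell and the picture viewer there is one more tool, called after "Request:" in YAML: its name, and indented under it one key for each argument. move_arm: Moves the arm, as the interface text tells. Its arguments: {"type":"object","properties":{"delta_pos":{"type":"array","items":{"type":"array","items":{"type":"number"}}},"twist":{"type":"array","items":{"type":"array","items":{"type":"number"}}},"hand":{"type":"array","items":{"type":"number"}}},"required":["delta_pos","twist","hand"]}

```bash
mkdir -p pics; ls
python3 - <<'E'
from station import r
import cv2,numpy as np
print(r.get_obs())
for n in ["scene","top","wrist"]:
    d=r.get_image(n); cv2.imwrite(f"pics/{n}0.png",d["img"]); print(n,[k for k in d],d["fx"],d["fy"],d["cx"],d["cy"],np.round(d["view"],4).tolist(), {k:d[k] for k in d if k not in("img","view")})
E
```

```text
pics
{'time': 0.0, 'joint_positions': array([ 1.08191027e+00,  2.45799783e-01,  1.55896142e+00,  2.55766503e-06,
        1.33871781e+00, -1.74094545e-01]), 'dq': array([ 0.00048387,  0.00088734, -0.00043104, -0.00081409, -0.00094044,
       -0.00039405]), 'tau': array([ 1.16673145e-03, -4.15829086e+01, -3.14603055e+01,  6.85477071e-02,
        3.32697993e-02, -1.23751283e-04]), 'position': array([0.20096289, 0.61753772, 0.20438278]), 'ee_rot': array([ 2.54151759,  1.84529221, -0.00266407]), 'ft_force': array([-0.72989132,  0.01247447,  0.2966145 ]), 'ft_torque': array([-0.01877975, -0.00481957,  0.02354907]), 'opening': 0.09408287315676463}
scene ['img', 'fx', 'fy', 'cx', 'cy', 'view'] 427.04635447023617 427.04635447023617 322.6462106911141 199.12105610624135 [[-0.254, 0.967, -0.017, 0.1367], [-0.7807, -0.1946, 0.5938, 0.354], [0.571, 0.1641, 0.8044, -1.5798], [0.0, 0.0, 0.0, 1.0]] {'fx': 427.04635447023617, 'fy': 427.04635447023617, 'cx': 322.6462106911141, 'cy': 199.12105610624135}
top ['img', 'fx', 'fy', 'cx', 'cy', 'view'] 451.23924271893287 451.23924271893287 318.773416398345 196.53727625056797 [[0.0021, -1.0, 0.0029, -0.0052], [0.9908, 0.0025, 0.135, -0.5266], [-0.1351, 0.0026, 0.9908, -1.4954], [0.0, 0.0, 0.0, 1.0]] {'fx': 451.23924271893287, 'fy': 451.23924271893287, 'cx': 318.773416398345, 'cy': 196.53727625056797}
wrist ['img', 'fx', 'fy', 'cx', 'cy', 'view'] 331.6929519649245 331.6929519649245 320.5157904052156 200.69427097640803 [[0.3096, 0.9509, -0.0011, -0.6487], [-0.9178, 0.2986, -0.2616, 0.0266], [-0.2484, 0.082, 0.9652, -0.3907], [0.0, 0.0, 0.0, 1.0]] {'fx': 331.6929519649245, 'fy': 331.6929519649245, 'cx': 320.5157904052156, 'cy': 200.69427097640803}
```

View pics/scene0.png

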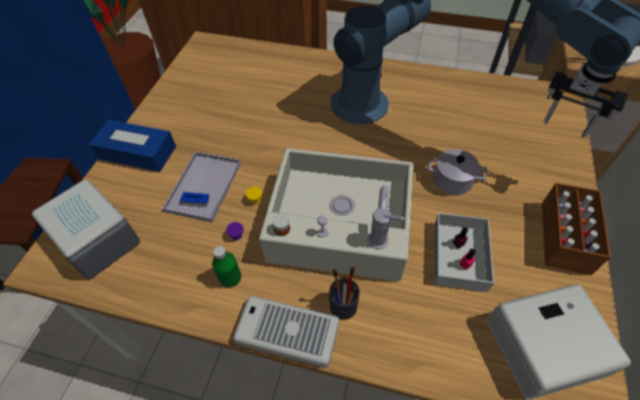

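View pics/top0.png

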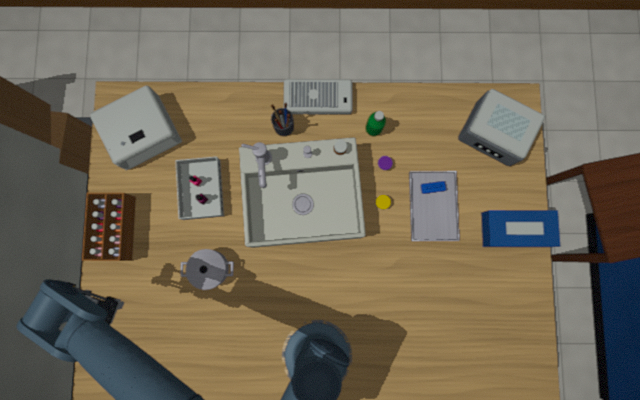

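View pics/wrist0.png

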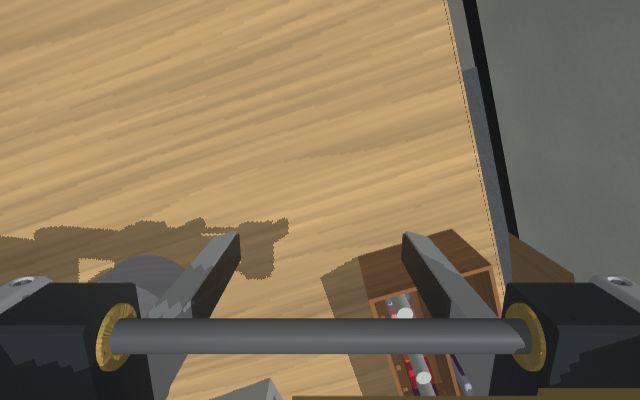

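The scene view has the drain at about (342,205), the knob at (322,220) and the tray at (202,185). The top view has the drain at (303,204), the knob at (308,151) and the tray at (434,206). The tray stands to the right, with the brush in its far half. Next I'll enlarge crops.

```bash
cat > h.py <<'E'
from station import r
import cv2,numpy as np
from scipy.spatial.transform import Rotation as R
from scipy.optimize import least_squares
def grab(n,f):
    d=r.get_image(n); cv2.imwrite(f"pics/{f}.png",d["img"]); np.savez(f"pics/{f}.npz",v=d["view"],k=np.array([d["fx"],d["fy"],d["cx"],d["cy"]])); return d
def cam(f):
    z=np.load(f"pics/{f}.npz"); return z["v"],z["k"]
def proj(f,p):
    v,k=cam(f); c=v[:3,:3]@np.array(p)+v[:3,3]; return np.array([k[2]+k[0]*c[0]/-c[2],k[3]+k[1]*-c[1]/-c[2]])
def tri(*obs):
    f=lambda p:np.concatenate([proj(n,p)-np.array(u) for n,u in obs])
    s=least_squares(f,[.5,0,.1]); return s.x,np.abs(s.fun).max()
def onz(f,u,z):
    v,k=cam(f); Rr=v[:3,:3]; o=-Rr.T@v[:3,3]; d=Rr.T@np.array([(u[0]-k[2])/k[0],-(u[1]-k[3])/k[1],-1]); return o+d*(z-o[2])/d[2]
def crop(f,x0,y0,x1,y1,s,out):
    im=cv2.imread(f"pics/{f}.png")[y0:y1,x0:x1]; cv2.imwrite(f"pics/{out}.png",cv2.resize(im,None,fx=s,fy=s,interpolation=cv2.INTER_CUBIC))
E
python3 - <<'E'
from h import *
grab("top","t1");grab("scene","s1")
crop("t1",230,130,380,250,5,"t1a");crop("s1",250,140,430,280,4,"s1a")
crop("t1",370,140,470,250,5,"t1b");crop("s1",150,140,280,250,6,"s1b")
E
```

```text
(no output)
```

View pics/t1a.png

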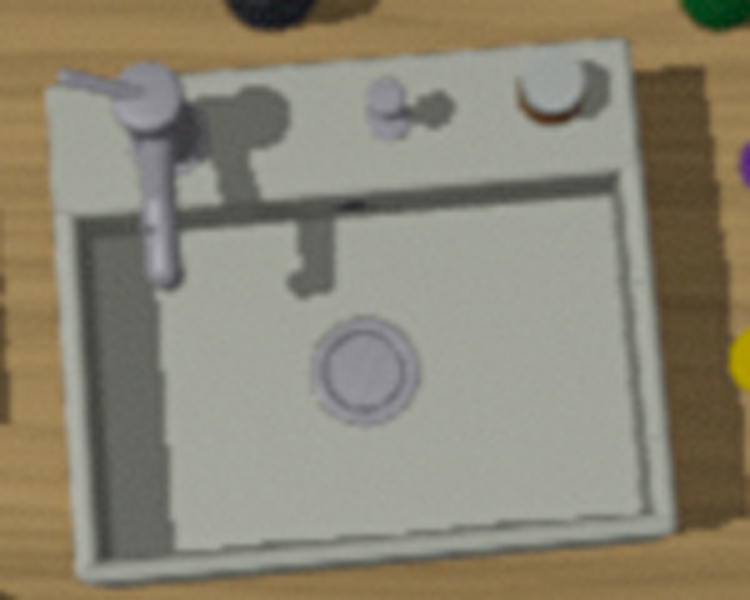

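View pics/s1a.png

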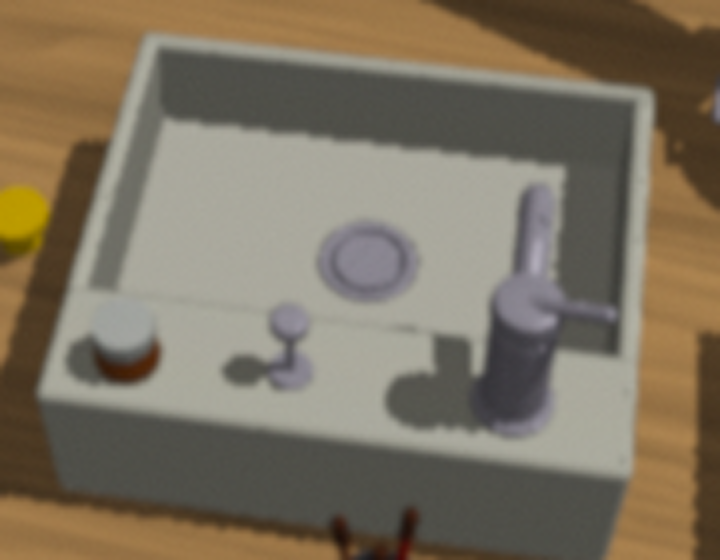

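View pics/t1b.png

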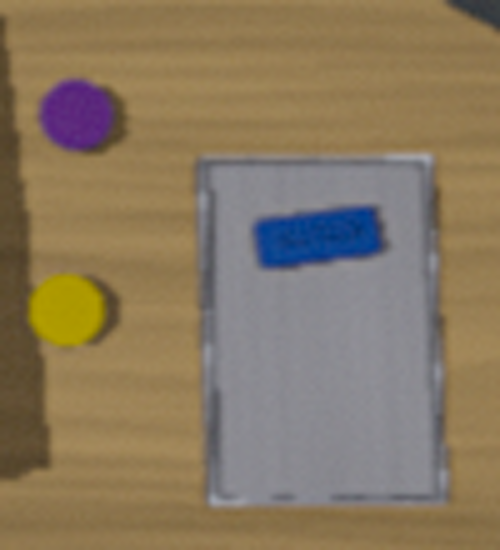

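View pics/s1b.png

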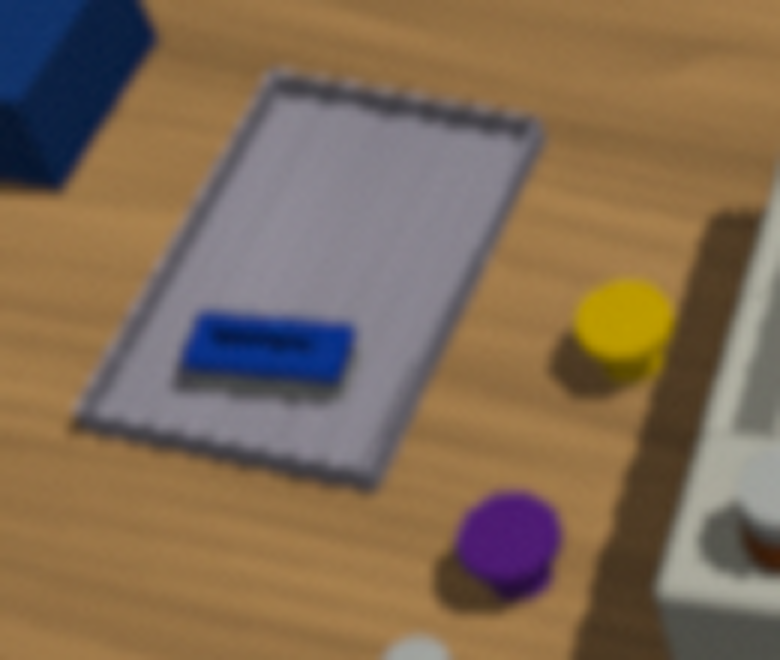

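Run:
```python
from h import *
c=lambda x0,y0,s,u:np.array([x0+(u[0]+.5)/s-.5,y0+(u[1]+.5)/s-.5])
T=lambda *u:("t1",c(230,130,5,u)); S=lambda *u:("s1",c(250,140,4,u))
T2=lambda *u:("t1",c(370,140,5,u)); S2=lambda *u:("s1",c(150,140,6,u))
np.set_printoptions(precision=4,suppress=True)
print("drain",tri(T(366,371),S(368,259)), onz(*T(366,371),.0515),onz(*S(368,259),.0515))
print("knob",tri(T(386,94),S(289,317)), onz(*T(386,94),.193),onz(*S(289,317),.193))
for t,s in [((46,90),(632,472)),((628,40),(42,398)),((676,532),(148,38)),((85,582),(652,92))]:
    print("bas",tri(T(*t),S(*s)),onz(*T(*t),.13),onz(*S(*s),.13))
for t,s in [((199,157),(377,490)),((434,156),(77,428)),((447,504),(272,72)),((211,505),(543,124))]:
    print("tray",tri(T2(*t),S2(*s)),onz(*T2(*t),.02),onz(*S2(*s),.02))
```

```text
drain (array([0.5   , 0.0487, 0.0513]), np.float64(0.2331297147729856)) [0.4998 0.0495 0.0515] [0.5002 0.0482 0.0515]
knob (array([0.6549, 0.0328, 0.1942]), np.float64(0.28893972733777673)) [0.655  0.0337 0.193 ] [0.6543 0.032  0.193 ]
bas (array([0.6728, 0.2541, 0.1294]), np.float64(0.2295908834556144)) [0.6726 0.2548 0.13  ] [0.6732 0.2537 0.13  ]
bas (array([ 0.7082, -0.1203,  0.1226]), np.float64(0.5284604800693273)) [ 0.7068 -0.1214  0.13  ] [ 0.712  -0.1167  0.13  ]
bas (array([ 0.3892, -0.1495,  0.12  ]), np.float64(0.1156537807965492)) [ 0.3888 -0.1488  0.13  ] [ 0.3979 -0.1455  0.13  ]
bas (array([0.3568, 0.2238, 0.1246]), np.float64(0.26843120439357904)) [0.3567 0.2221 0.13  ] [0.3616 0.2243 0.13  ]
tray (array([ 0.6211, -0.3191,  0.0047]), np.float64(0.35267111863686296)) [ 0.6186 -0.3171  0.02  ] [ 0.6295 -0.3107  0.02  ]
tray (array([ 0.6224, -0.4837,  0.0032]), np.float64(0.3707757926305817)) [ 0.6198 -0.4798  0.02  ] [ 0.6316 -0.4719  0.02  ]
tray (array([ 0.3807, -0.4822,  0.0143]), np.float64(0.3485438336698792)) [ 0.38   -0.4792  0.02  ] [ 0.3855 -0.4796  0.02  ]
tray (array([ 0.3796, -0.3216,  0.0128]), np.float64(0.2411798535657681)) [ 0.379  -0.3193  0.02  ] [ 0.3854 -0.3188  0.02  ]
```

```bash
cat >> h.py <<'E'
yaw=np.deg2rad(5.3); bx=np.array([np.cos(yaw),np.sin(yaw),0]); by=np.array([-np.sin(yaw),np.cos(yaw),0])
def plan(target,txdir=None):
    """delta (mm, tool axes) and twist (deg) to target TCP with tool down, tool x along txdir"""
    o=r.get_obs(); Rc=R.from_rotvec(o["ee_rot"]); d=Rc.inv().apply(np.array(target)-o["position"])*1000
    tw=np.zeros(3)
    if txdir is not None:
        x=np.array(txdir); z=np.array([0,0,-1.]); y=np.cross(z,x); Rt=R.from_matrix(np.c_[x,y,z]); tw=np.rad2deg((Rc.inv()*Rt).as_rotvec())
    print("t",round(o["time"],2),"pos",np.round(o["position"],4),"F",np.round(o["ft_force"],1),"op",round(o["opening"],4),"delta",np.round(d,1),"twist",np.round(tw,1))
E
python3 - <<'E'
from h import *
o=r.get_obs(); Rc=R.from_rotvec(o["ee_rot"]).as_matrix(); print(np.round(Rc,3))
d=grab("wrist","w1"); v=d["view"]; print("cam in tool",np.round(Rc.T@(-v[:3,:3].T@v[:3,3]-o["position"]),3), np.round(v[:3,:3]@Rc,2))
plan([.655,.033,.30],bx); plan([.655,.033,.30],-bx)
E
```

```text
[[ 0.31   0.951 -0.   ]
 [ 0.951 -0.31  -0.001]
 [-0.001 -0.    -1.   ]]
cam in tool [-0.001 -0.076 -0.179] [[ 1.   -0.   -0.  ]
 [ 0.   -0.97  0.26]
 [-0.   -0.26 -0.97]]
t 0.3 pos [0.2012 0.6179 0.2051] F [0.5 0.1 0.2] op 0.0939 delta [-415.7  612.6  -94.7] twist [ 0.   0.  66.7]
t 0.3 pos [0.2012 0.6179 0.2051] F [0.5 0.1 0.2] op 0.0939 delta [-415.7  612.6  -94.7] twist [  -0.     0.  -113.3]
```

Request:
move_arm:
  delta_pos:
    - [0, 0, -45]
    - [-10, 14, -90]
    - [-35, 51, -120]
    - [-62, 92, -130]
    - [-90, 133, -130]
    - [-118, 174, -130]
    - [-146, 215, -130]
    - [-174, 256, -130]
    - [-202, 298, -130]
    - [-230, 339, -130]
  twist:
    - [0, 0, 0]
    - [0, 0, 7]
    - [0, 0, 14]
    - [0, 0, 21]
    - [0, 0, 28]
    - [0, 0, 35]
    - [0, 0, 42]
    - [0, 0, 49]
    - [0, 0, 56]
    - [0, 0, 60]
  hand: [1, 1, 1, 1, 1, 1, 1, 1, 1, 1]

```text
time: 1.3
position: [0.4518, 0.2943, 0.3354]
ee_rot: [3.125, 0.322, 0.0]
ft_force: [0.2, 0.1, 0.4]
opening: 0.0175
```

Run:
```python
from h import *
plan([.655,.033,.33],bx)
```

```text
t 1.3 pos [0.4518 0.2943 0.3354] F [0.2 0.1 0.4] op 0.0175 delta [145.7 297.2   5.5] twist [ 0.  -0.   6.5]
```

Request:
move_arm:
  delta_pos:
    - [22, 44, 5]
    - [44, 88, 5]
    - [66, 132, 5]
    - [88, 176, 5]
    - [110, 220, 5]
    - [130, 262, 5]
    - [146, 297, 5]
    - [146, 297, 5]
  twist:
    - [0, 0, 3]
    - [0, 0, 6.5]
    - [0, 0, 6.5]
    - [0, 0, 6.5]
    - [0, 0, 6.5]
    - [0, 0, 6.5]
    - [0, 0, 6.5]
    - [0, 0, 6.5]
  hand: [1, 1, 1, 1, 1, 1, 1, 1]

```text
time: 2.1
position: [0.6567, 0.0293, 0.3292]
ee_rot: [3.138, 0.136, -0.002]
ft_force: [-0.7, 1.0, 0.9]
opening: 0.0003
```

Run:
```python
from h import *
plan([.655,.033,.21],bx)
grab("wrist","w2")
for p in ([.655,.033,.194],[.5,.0487,.0515],[.655,.033,.33]): print(proj("w2",p))
```

```text
t 2.1 pos [0.6567 0.0293 0.3292] F [-0.7  1.   0.9] op 0.0003 delta [ -1.3  -4.  119.2] twist [ 0.   0.1 -0.3]
[319.74154176 187.36472854]
[207.6474388 143.2031704]
[319.09716212 240.17827745]
```

View pics/w2.png

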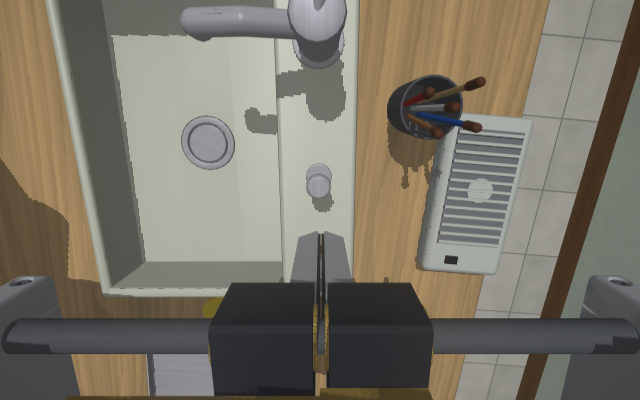

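The knob top appears at about (318,187) against a predicted (320,187), and the drain at (208,143) against (208,143). All three views agree, so I'll descend and press.

Request:
move_arm:
  delta_pos:
    - [-1, -4, 35]
    - [-1, -4, 70]
    - [-1, -4, 100]
    - [-1, -4, 115]
    - [-1, -4, 119]
    - [-1, -4, 119]
  twist:
    - [0, 0, 0]
    - [0, 0, 0]
    - [0, 0, 0]
    - [0, 0, 0]
    - [0, 0, 0]
    - [0, 0, 0]
  hand: [1, 1, 1, 1, 1, 1]

```text
time: 2.75
position: [0.6544, 0.036, 0.2113]
ee_rot: [-3.138, -0.14, 0.001]
ft_force: [1.1, -0.7, 0.1]
opening: 0.0003
```

Run:
```python
from h import *
plan([.655,.033,.164],bx)
grab("wrist","w3");crop("w3",240,130,400,280,4,"w3a")
for p in ([.655,.033,.194],[.655,.033,.21]): print((proj("w3",p)-[240,130])*4)
```

```text
t 2.75 pos [0.6544 0.036  0.2113] F [ 1.1 -0.7  0.1] op 0.0003 delta [ 0.4  3.  47.3] twist [-0.   0.  -0.2]
[328.24124866 438.42102127]
[328.75421222 479.27475752]
```

View pics/w3a.png

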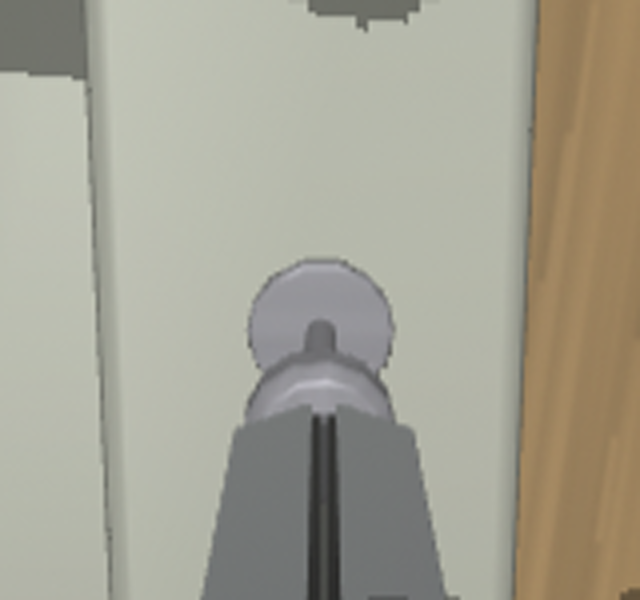

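Request:
move_arm:
  delta_pos:
    - [0, 2, 6]
    - [0, 3, 12]
    - [0, 3, 17]
    - [0, 3, 22]
    - [0, 3, 27]
    - [0, 3, 32]
    - [0, 3, 37]
    - [0, 3, 42]
    - [0, 3, 45]
    - [0, 3, 46]
  twist:
    - [0, 0, 0]
    - [0, 0, 0]
    - [0, 0, 0]
    - [0, 0, 0]
    - [0, 0, 0]
    - [0, 0, 0]
    - [0, 0, 0]
    - [0, 0, 0]
    - [0, 0, 0]
    - [0, 0, 0]
  hand: [1, 1, 1, 1, 1, 1, 1, 1, 1, 1]

```text
time: 3.8
position: [0.6554, 0.0326, 0.1671]
ee_rot: [3.138, 0.14, 0.002]
ft_force: [-3.2, -0.7, 5.6]
opening: 0.0006
```

Run:
```python
from h import *
plan([.655,.033,.164],bx)
```

```text
t 3.8 pos [0.6554 0.0326 0.1671] F [-3.2 -0.7  5.6] op 0.0006 delta [-0.4 -0.5  3.1] twist [ 0.  -0.1 -0.2]
```

Pressing works, with 5.6 N on the tool. I'll continue gently to the stop.

Request:
move_arm:
  delta_pos:
    - [0, 0, 2]
    - [0, 0, 3]
    - [0, 0, 4]
    - [0, 0, 5]
  twist:
    - [0, 0, 0]
    - [0, 0, 0]
    - [0, 0, 0]
    - [0, 0, 0]
  hand: [1, 1, 1, 1]

```text
time: 4.2
position: [0.6555, 0.0326, 0.1642]
ee_rot: [3.138, 0.14, 0.002]
ft_force: [-6.1, 0.4, 13.7]
opening: 0.0006
```

Request:
move_arm:
  delta_pos:
    - [0, 0, 3]
    - [0, 0, 3]
    - [0, 0, 3]
  twist:
    - [0, 0, 0]
    - [0, 0, 0]
    - [0, 0, 0]
  hand: [1, 1, 1]

```text
time: 4.5
position: [0.6556, 0.0326, 0.1642]
ee_rot: [3.137, 0.141, 0.002]
ft_force: [-7.9, -0.0, 13.1]
opening: 0.0003
```

It stopped at z=0.164 with a steady 13 N, so the rod is at its stop. I'll go up and over to the drain.

Request:
move_arm:
  delta_pos:
    - [0, 0, -15]
    - [0, 0, -50]
    - [0, 0, -90]
    - [-20, 0, -120]
    - [-60, 0, -130]
    - [-100, 0, -130]
    - [-130, 0, -130]
    - [-130, 0, -130]
  twist:
    - [0, 0, 0]
    - [0, 0, 0]
    - [0, 0, 0]
    - [0, 0, 0]
    - [0, 0, 0]
    - [0, 0, 0]
    - [0, 0, 0]
    - [0, 0, 0]
  hand: [1, 1, 1, 1, 0.5, -1, -1, -1]

```text
time: 5.3
position: [0.5236, 0.0212, 0.2938]
ee_rot: [3.137, 0.14, 0.002]
ft_force: [0.7, -0.1, -0.0]
opening: 0.0294
```

Run:
```python
from h import *
plan([.5,.0487,.12],bx)
grab("wrist","w4");grab("top","t4");grab("scene","s4")
for n in("w4","t4","s4"): print(proj(n,[.5,.0487,.0735]))
crop("w4",200,40,400,240,4,"w4a")
crop("s4",290,160,390,240,8,"s4a");crop("t4",230,130,380,250,5,"t4a")
```

```text
t 5.3 pos [0.5236 0.0212 0.2938] F [ 0.7 -0.1 -0. ] op 0.0294 delta [-21.2 -29.7 173.8] twist [ 0.1 -0.1 -0.2]
[303.18498947 150.59084608]
[302.83469221 202.93597457]
[341.96044018 199.8718142 ]
```

View pics/w4.png

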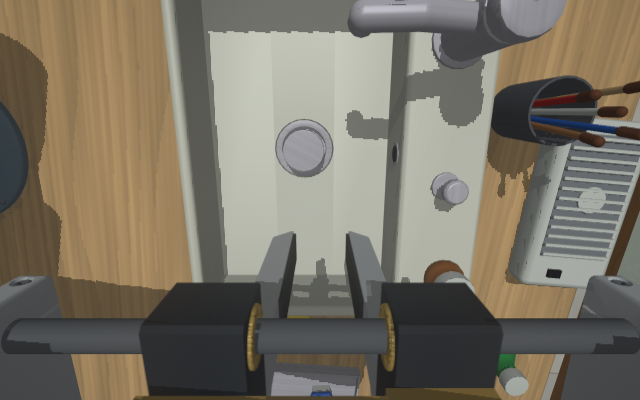

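View pics/s4a.png

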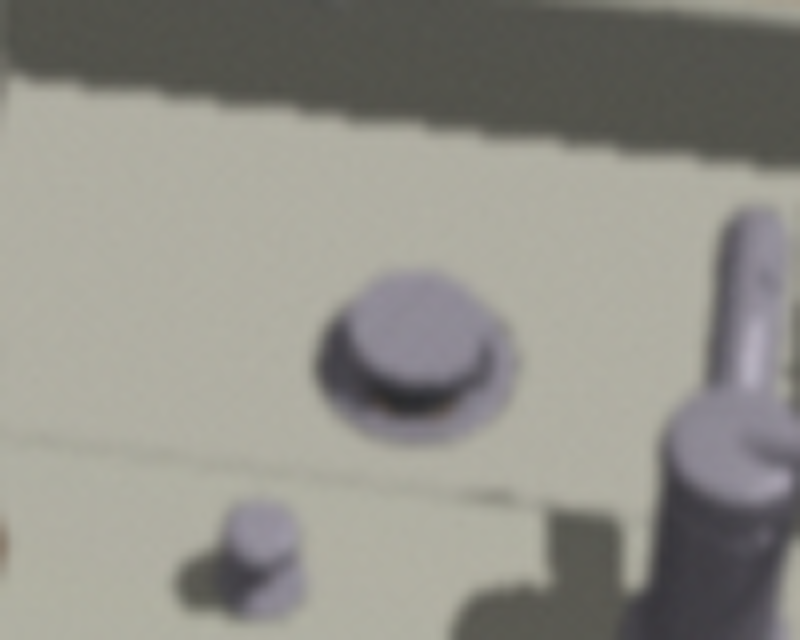

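View pics/t4a.png

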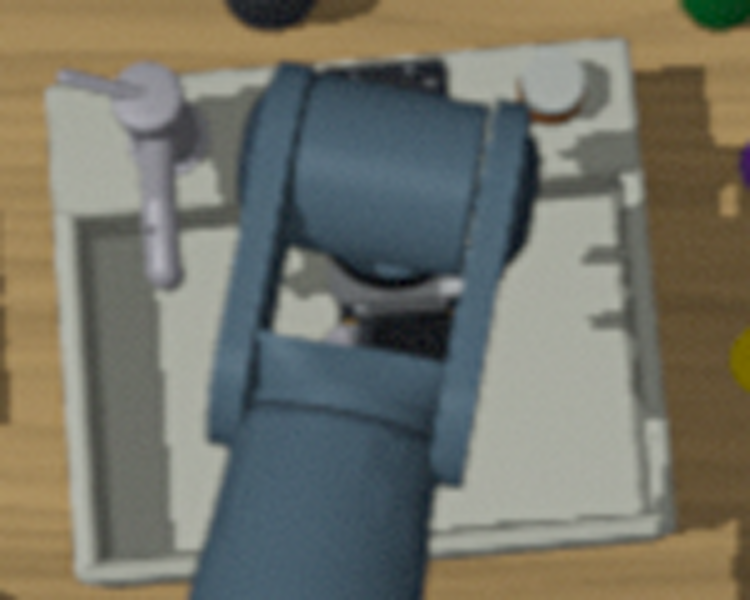

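The scene crop shows the cap raised, with its centre at about (342,200). I'll zoom into the wrist view.

View pics/w4a.png

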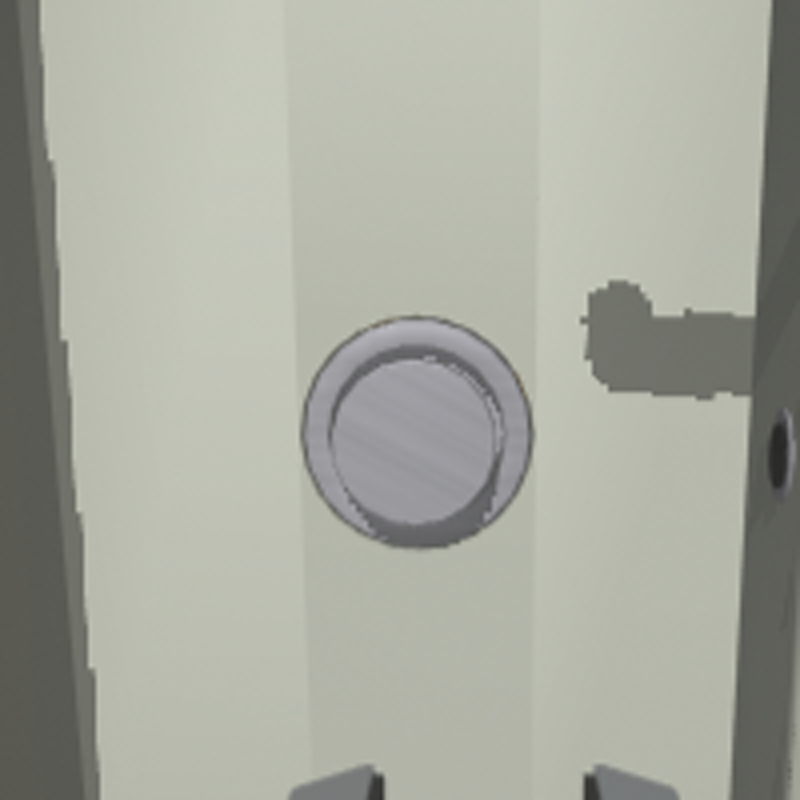

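Run:
```python
from h import *
w=("w4",(303.4,149.9));s=("s4",(341.9,200.3))
p,e=tri(w,s); print(p,e, onz(*w,.0715))
plan([.4995,.0495,.11],bx)
```

```text
[0.50011901 0.04920303 0.07150692] 0.20794033582694738 [0.50011552 0.04930801 0.0715    ]
t 5.45 pos [0.5264 0.021  0.294 ] F [-0.7 -0.6  0.1] op 0.0411 delta [-24.6 -31.  183.9] twist [ 0.1 -0.1 -0.2]
```

Request:
move_arm:
  delta_pos:
    - [-12, -15, 0]
    - [-24, -30, 0]
    - [-24, -31, 20]
    - [-24, -31, 60]
    - [-24, -31, 100]
    - [-24, -31, 140]
    - [-24, -31, 175]
    - [-24, -31, 184]
    - [-24, -31, 184]
  twist:
    - [0, 0, 0]
    - [0, 0, 0]
    - [0, 0, 0]
    - [0, 0, 0]
    - [0, 0, 0]
    - [0, 0, 0]
    - [0, 0, 0]
    - [0, 0, 0]
    - [0, 0, 0]
  hand: [-1, -1, -1, -1, -1, -1, -1, -1, -1]

```text
time: 6.35
position: [0.4998, 0.0497, 0.1087]
ee_rot: [3.138, 0.141, -0.002]
ft_force: [-0.8, -0.3, 0.5]
opening: 0.0939
```

Run:
```python
from h import *
grab("wrist","w5")
plan([.5001,.0493,.0555],bx)
grab("scene","s5")
print(proj("w5",[.5001,.0493,.0715]),proj("w5",[.5001,.0493,.0555]))
```

```text
t 6.4 pos [0.5011 0.0495 0.1106] F [ 0.  -0.3  0.5] op 0.0944 delta [-1.1  0.1 55.1] twist [ 0.1 -0.1 -0.2]
[321.84562784 225.19853893] [321.77767003 217.95362167]
```

View pics/w5.png

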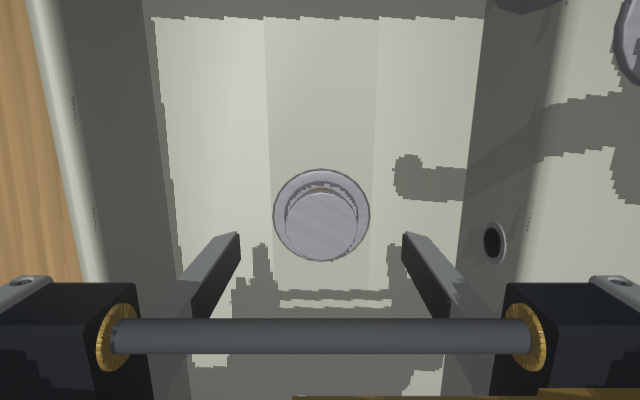

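The cap is at (321,226) as predicted, and the jaws are symmetric about it. Lowering.

Request:
move_arm:
  delta_pos:
    - [-1, 0, 15]
    - [-1, 0, 30]
    - [-1, 0, 43]
    - [-1, 0, 51]
    - [-1, 0, 54]
    - [-1, 0, 54]
    - [-1, 0, 54]
  twist:
    - [0, 0, 0]
    - [0, 0, 0]
    - [0, 0, 0]
    - [0, 0, 0]
    - [0, 0, 0]
    - [0, 0, 0]
    - [0, 0, 0]
  hand: [-1, -1, -1, -1, -1, -1, -1]

```text
time: 7.15
position: [0.5016, 0.0492, 0.0583]
ee_rot: [3.137, 0.14, 0.009]
ft_force: [0.7, -0.5, 0.4]
opening: 0.0942
```

Run:
```python
from h import *
grab("wrist","w6")
plan([.5001,.0493,.0555],bx)
grab("scene","s6");crop("s6",250,140,430,280,4,"s6a")
```

```text
t 7.2 pos [0.5016 0.0492 0.0583] F [-0.1 -0.2  0.7] op 0.0941 delta [-1.5 -0.2  2.8] twist [ 0.1 -0.3 -0.2]
```

View pics/w6.png

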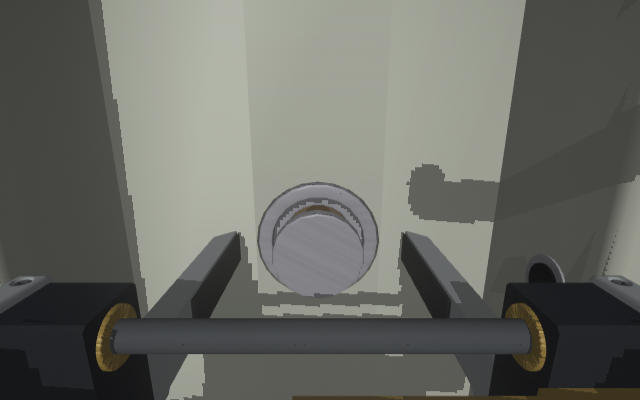

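View pics/s6a.png

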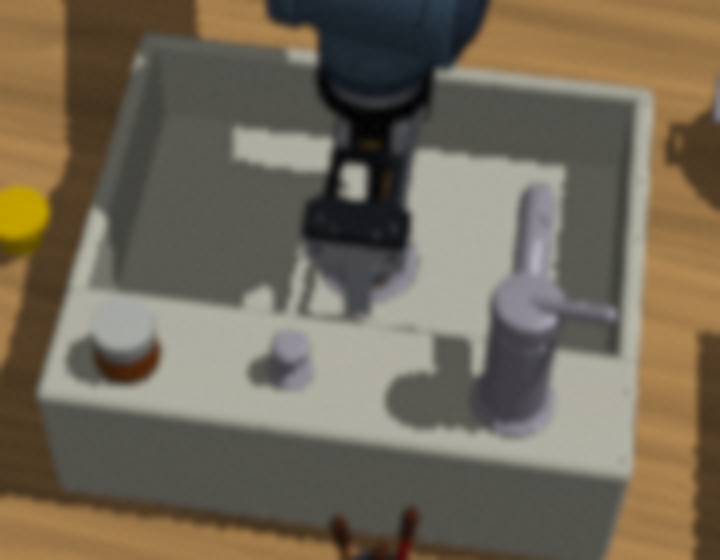

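Request:
move_arm:
  delta_pos:
    - [-1, 0, 2]
    - [-1, 0, 3]
    - [-1, 0, 3]
  twist:
    - [0, 0, 0]
    - [0, 0, 0]
    - [0, 0, 0]
  hand: [-1, -1, -1]

```text
time: 7.55
position: [0.5005, 0.0491, 0.0552]
ee_rot: [3.137, 0.14, 0.009]
ft_force: [0.4, 1.5, -0.3]
opening: 0.0939
```

Request:
move_arm:
  delta_pos:
    - [0, 0, 0]
    - [0, 0, 0]
    - [0, 0, 0]
    - [0, 0, 0]
    - [0, 0, 0]
    - [0, 0, 0]
    - [0, 0, 0]
    - [0, 0, 0]
    - [0, 0, 0]
    - [0, 0, 0]
  twist:
    - [0, 0, 0]
    - [0, 0, 0]
    - [0, 0, 0]
    - [0, 0, 0]
    - [0, 0, 0]
    - [0, 0, 0]
    - [0, 0, 0]
    - [0, 0, 0]
    - [0, 0, 0]
    - [0, 0, 0]
  hand: [1, 1, 1, 1, 1, 1, 1, 1, 1, 1]

```text
time: 8.55
position: [0.5004, 0.0491, 0.0552]
ee_rot: [3.137, 0.14, 0.008]
ft_force: [-0.9, -0.6, 0.8]
opening: 0.0491
```

Run:
```python
from h import *
grab("wrist","w7")
plan([.5001,.0493,.35],bx)
```

```text
t 8.6 pos [0.5004 0.0491 0.0552] F [-0.1 -0.   0.6] op 0.0491 delta [   1.2    0.4 -294.8] twist [ 0.1 -0.3 -0.2]
```

View pics/w7.png

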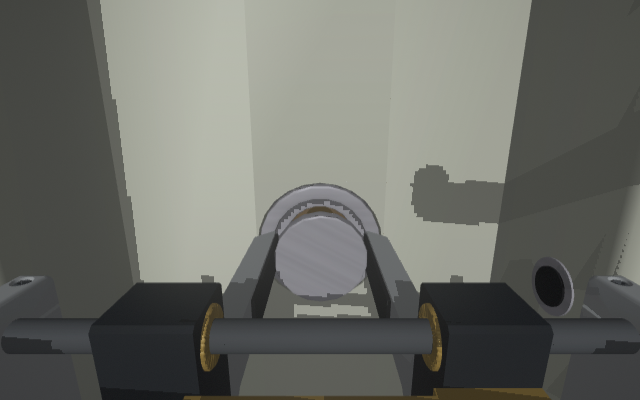

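The cap is held between the pads at (321,258) with the opening at 49 mm. Lifting.

Request:
move_arm:
  delta_pos:
    - [0, 0, -6]
    - [0, 0, -14]
    - [0, 0, -26]
    - [0, 0, -42]
    - [0, 0, -60]
    - [0, 0, -80]
    - [0, 0, -105]
    - [0, 0, -130]
    - [0, 0, -150]
    - [0, 0, -160]
  twist:
    - [0, 0, 0]
    - [0, 0, 0]
    - [0, 0, 0]
    - [0, 0, 0]
    - [0, 0, 0]
    - [0, 0, 0]
    - [0, 0, 0]
    - [0, 0, 0]
    - [0, 0, 0]
    - [0, 0, 0]
  hand: [1, 1, 1, 1, 1, 1, 1, 1, 1, 1]

```text
time: 9.6
position: [0.5006, 0.0493, 0.2184]
ee_rot: [3.136, 0.141, 0.016]
ft_force: [0.3, 0.3, -1.3]
opening: 0.0492
```

Run:
```python
from h import *
grab("wrist","w8");grab("scene","s8");crop("s8",250,80,430,220,4,"s8a")
plan([.44,-.405,.23],[1,0,0])
```

```text
t 9.7 pos [0.5005 0.0493 0.2173] F [ 0.   0.8 -0.9] op 0.0492 delta [-100.8  447.1  -12.4] twist [ 0.1 -0.5  5.1]
```

View pics/w8.png

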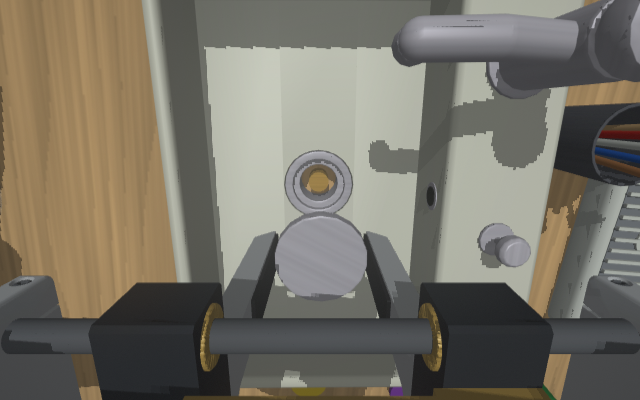

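View pics/s8a.png

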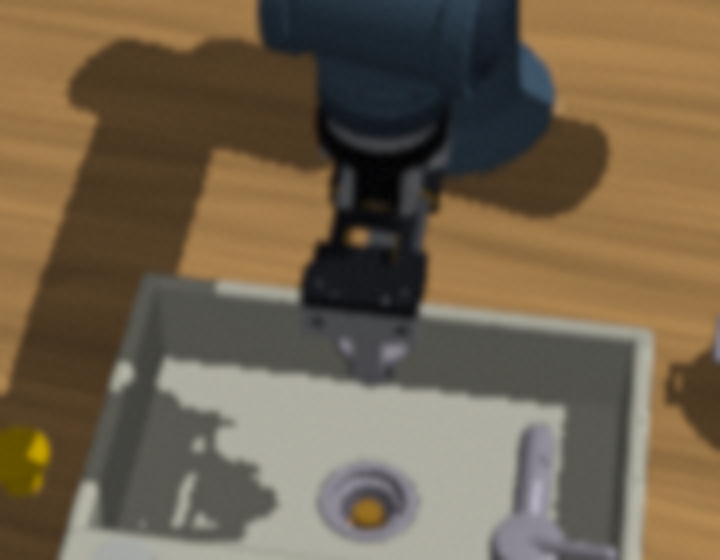

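The plug is clear of the drain and held upright. Now I'll carry it over the basin wall to the tray.

Request:
move_arm:
  delta_pos:
    - [-4, 15, -12]
    - [-12, 50, -12]
    - [-21, 95, -12]
    - [-31, 142, -12]
    - [-41, 190, -12]
    - [-51, 238, -12]
    - [-61, 286, -12]
    - [-71, 333, -12]
    - [-80, 376, -12]
    - [-87, 408, -12]
  twist:
    - [0, 0, 0]
    - [0, 0, 1]
    - [0, 0, 2]
    - [0, 0, 3]
    - [0, 0, 4]
    - [0, 0, 5]
    - [0, 0, 5]
    - [0, -0.5, 5]
    - [0, -0.5, 5]
    - [0, -0.5, 5]
  hand: [1, 1, 1, 1, 1, 1, 1, 1, 1, 1]

```text
time: 10.7
position: [0.449, -0.3669, 0.2279]
ee_rot: [3.141, 0.001, -0.002]
ft_force: [0.2, 0.9, -0.4]
opening: 0.0495
```

Run:
```python
from h import *
plan([.445,-.40,.23],[1,0,0])
```

```text
t 10.7 pos [ 0.449  -0.3669  0.2279] F [ 0.2  0.9 -0.4] op 0.0495 delta [-4.  33.1 -2.1] twist [0.  0.1 0. ]
```

Request:
move_arm:
  delta_pos:
    - [-2, 15, 0]
    - [-4, 28, 0]
    - [-4, 33, 0]
    - [-4, 33, 10]
    - [-4, 33, 30]
    - [-4, 33, 60]
    - [-4, 33, 85]
    - [-4, 33, 98]
    - [-4, 33, 100]
  twist:
    - [0, 0, 0]
    - [0, 0, 0]
    - [0, 0, 0]
    - [0, 0, 0]
    - [0, 0, 0]
    - [0, 0, 0]
    - [0, 0, 0]
    - [0, 0, 0]
    - [0, 0, 0]
  hand: [1, 1, 1, 1, 1, 1, 1, 1, 1]

```text
time: 11.6
position: [0.4444, -0.3979, 0.1257]
ee_rot: [-3.139, -0.003, 0.005]
ft_force: [-0.3, 0.1, -1.5]
opening: 0.0491
```

Run:
```python
from h import *
grab("wrist","w9");grab("scene","s9");crop("s9",130,100,280,220,5,"s9a")
plan([.445,-.40,.026],[1,0,0])
```

```text
t 11.7 pos [ 0.4453 -0.3996  0.1284] F [ 0.8 -0.6 -1.2] op 0.0492 delta [ -0.2   0.3 102.4] twist [0.1 0.  0.1]
```

View pics/w9.png

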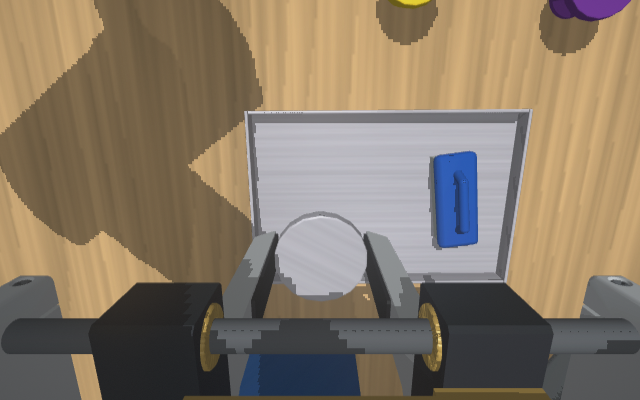

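View pics/s9a.png

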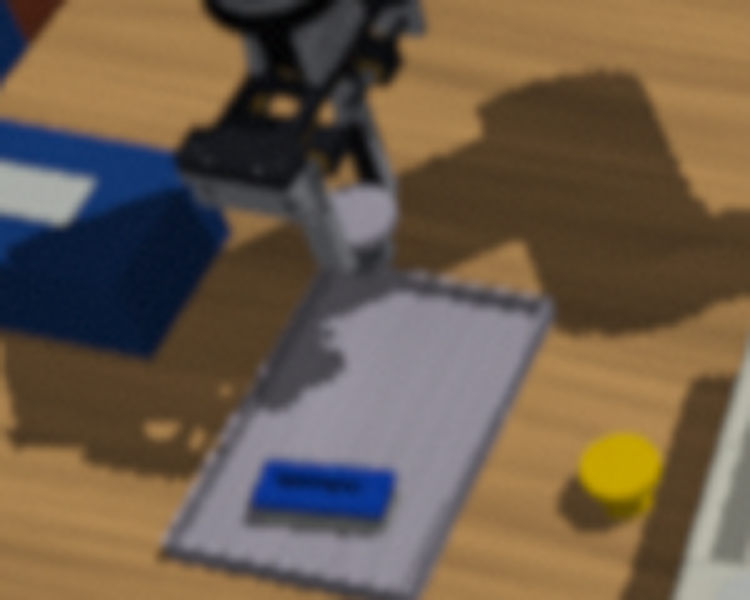

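The wrist view shows the tray's +y corners at (247,111) and (531,110), and the brush at (456,200). Checking the tray position.

Run:
```python
from h import *
for u in [(246.5,111),(531,110),(505,283)]: print(onz("w9",u,.02))
print(tri(("w9",(246.5,111)),("t1",(370+211.5/5-.5,140+505.5/5-.5))),tri(("w9",(531,110)),("t1",(370+199.5/5-.5,140+157.5/5-.5))))
```

```text
[ 0.38194673 -0.32221015  0.02      ]
[ 0.6173257  -0.32100937  0.02      ]
[ 0.61888792 -0.47956673  0.02      ]
(array([ 0.37923292, -0.32216166,  0.00750127]), np.float64(0.08642893252113026)) (array([ 0.62121058, -0.32082872,  0.0134579 ]), np.float64(0.6623686711413939))
```

The tray centre is about (0.500,-0.400), so the target is good. I'll lower towards the floor in slow steps.

Request:
move_arm:
  delta_pos:
    - [0, 0, 25]
    - [0, 0, 50]
    - [0, 0, 70]
    - [0, 0, 84]
    - [0, 0, 91]
    - [0, 0, 95]
    - [0, 0, 95]
    - [0, 0, 95]
  twist:
    - [0, 0, 0]
    - [0, 0, 0]
    - [0, 0, 0]
    - [0, 0, 0]
    - [0, 0, 0]
    - [0, 0, 0]
    - [0, 0, 0]
    - [0, 0, 0]
  hand: [1, 1, 1, 1, 1, 1, 1, 1]

```text
time: 12.5
position: [0.4457, -0.4004, 0.0344]
ee_rot: [3.139, 0.002, 0.0]
ft_force: [-0.2, -0.5, -1.0]
opening: 0.0491
```

Run:
```python
from h import *
plan([.445,-.40,.024],[1,0,0])
```

```text
t 12.5 pos [ 0.4457 -0.4004  0.0344] F [-0.2 -0.5 -1. ] op 0.0491 delta [-0.7 -0.4 10.4] twist [ 0.1 -0.   0.1]
```

Request:
move_arm:
  delta_pos:
    - [0, 0, 2]
    - [0, 0, 4]
    - [0, 0, 6]
    - [0, 0, 7]
    - [0, 0, 8]
    - [0, 0, 9]
    - [0, 0, 9]
  twist:
    - [0, 0, 0]
    - [0, 0, 0]
    - [0, 0, 0]
    - [0, 0, 0]
    - [0, 0, 0]
    - [0, 0, 0]
    - [0, 0, 0]
  hand: [1, 1, 1, 1, 1, 1, 1]

```text
time: 13.2
position: [0.4456, -0.4003, 0.0252]
ee_rot: [3.14, 0.002, 0.0]
ft_force: [-0.3, -0.0, -1.1]
opening: 0.0488
```

Request:
move_arm:
  delta_pos:
    - [0, 0, 0.5]
    - [0, 0, 1]
    - [0, 0, 1.5]
    - [0, 0, 1.5]
  twist:
    - [0, 0, 0]
    - [0, 0, 0]
    - [0, 0, 0]
    - [0, 0, 0]
  hand: [1, 1, 1, 1]

```text
time: 13.6
position: [0.4456, -0.4003, 0.0236]
ee_rot: [3.14, 0.002, 0.0]
ft_force: [0.7, -0.5, -1.6]
opening: 0.0487
```

Request:
move_arm:
  delta_pos:
    - [0, 0, 0.5]
    - [0, 0, 1]
    - [0, 0, 1.5]
    - [0, 0, 1.5]
  twist:
    - [0, 0, 0]
    - [0, 0, 0]
    - [0, 0, 0]
    - [0, 0, 0]
  hand: [1, 1, 1, 1]

```text
time: 14.0
position: [0.4456, -0.4002, 0.022]
ee_rot: [3.14, 0.002, -0.0]
ft_force: [0.1, 0.3, -1.6]
opening: 0.0492
```

Request:
move_arm:
  delta_pos:
    - [0, 0, 0.5]
    - [0, 0, 1]
    - [0, 0, 1.5]
    - [0, 0, 1.5]
  twist:
    - [0, 0, 0]
    - [0, 0, 0]
    - [0, 0, 0]
    - [0, 0, 0]
  hand: [1, 1, 1, 1]

```text
time: 14.4
position: [0.4457, -0.4005, 0.0218]
ee_rot: [3.14, 0.002, -0.001]
ft_force: [-2.6, 2.1, 7.9]
opening: 0.0492
```

Run:
```python
from h import *
grab("wrist","w10");grab("scene","s10");crop("s10",130,100,280,220,5,"s10a");crop("w10",220,180,420,320,4,"w10a")
plan([.445,-.40,.024],[1,0,0])
```

```text
t 14.5 pos [ 0.4457 -0.4005  0.0218] F [-3.   2.   7.2] op 0.049 delta [-0.7 -0.5 -2.2] twist [0.1 0.  0.1]
```

View pics/w10a.png

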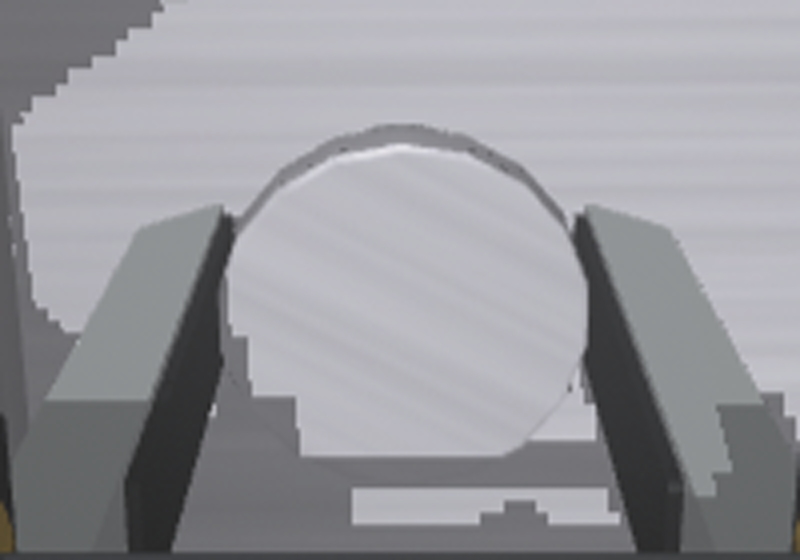

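View pics/s10a.png

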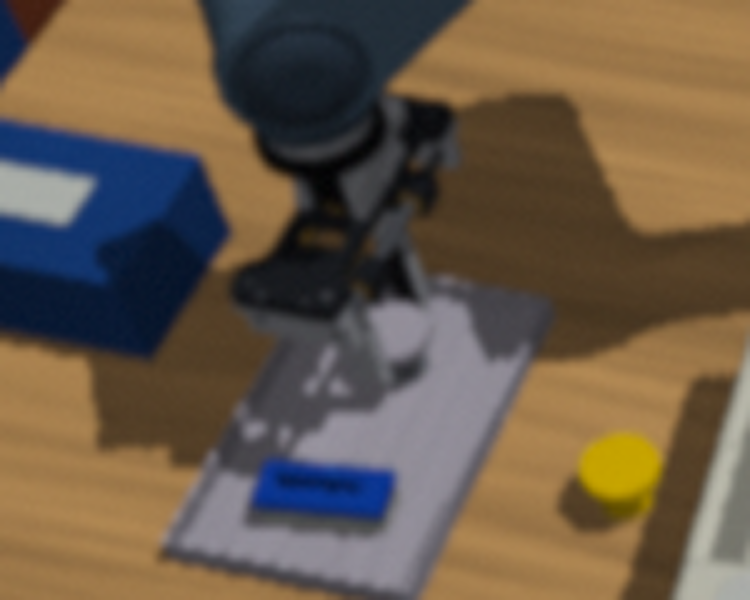

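The foot has made contact (about 7–8 N upward at TCP z=0.0218) and the plug looks upright. I'll relieve the load, then open partly.

Request:
move_arm:
  delta_pos:
    - [0, 0, -0.2]
    - [0, 0, -0.2]
    - [0, 0, -0.2]
    - [0, 0, -0.2]
    - [0, 0, -0.2]
    - [0, 0, -0.2]
    - [0, 0, -0.2]
    - [0, 0, -0.2]
  twist:
    - [0, 0, 0]
    - [0, 0, 0]
    - [0, 0, 0]
    - [0, 0, 0]
    - [0, 0, 0]
    - [0, 0, 0]
    - [0, 0, 0]
    - [0, 0, 0]
  hand: [1, 1, -0.1, -0.2, -0.3, -0.45, -0.45, -0.45]

```text
time: 15.3
position: [0.4457, -0.4005, 0.022]
ee_rot: [3.14, 0.002, -0.001]
ft_force: [-0.1, 0.5, -0.2]
opening: 0.0685
```

Run:
```python
from h import *
grab("wrist","w11")
plan([.445,-.40,.024],[1,0,0])
```

```text
t 15.35 pos [ 0.4457 -0.4005  0.0219] F [ 0.4  0.9 -0.4] op 0.068 delta [-0.7 -0.5 -2.1] twist [0.1 0.  0.1]
```

View pics/w11.png

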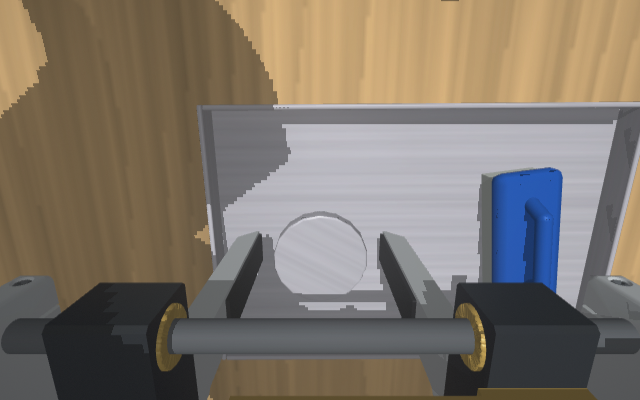

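The plug is released, standing at (321,258) with gaps on both sides. Retreating straight up.

Request:
move_arm:
  delta_pos:
    - [0, 0, -8]
    - [0, 0, -25]
    - [0, 0, -50]
    - [0, 0, -85]
    - [0, 0, -125]
    - [0, 0, -160]
    - [0, 0, -185]
    - [0, 0, -190]
    - [0, 0, -190]
  twist:
    - [0, 0, 0]
    - [0, 0, 0]
    - [0, 0, 0]
    - [0, 0, 0]
    - [0, 0, 0]
    - [0, 0, 0]
    - [0, 0, 0]
    - [0, 0, 0]
    - [0, 0, 0]
  hand: [-0.45, -0.45, -0.45, -0.45, -0.45, -0.45, -0.45, -0.45, -0.45]

```text
time: 16.25
position: [0.4461, -0.4005, 0.2135]
ee_rot: [3.137, 0.002, 0.002]
ft_force: [-0.6, -0.2, -0.4]
opening: 0.0678
```

Run:
```python
from h import *
plan([.445,-.40,.024],[1,0,0])
grab("wrist","w12");grab("scene","s12");crop("s12",130,100,280,220,5,"s12a");crop("w12",220,100,420,250,4,"w12a")
print(proj("w12",[.4457,-.4005,.04]),proj("s12",[.4457,-.4005,.04]))
print(np.round(r.get_obs()["dq"],3))
```

```text
t 16.25 pos [ 0.4461 -0.4005  0.2135] F [-0.6 -0.2 -0.4] op 0.0678 delta [ -1.3  -1.3 189.5] twist [ 0.2 -0.1  0.1]
[320.40048718 182.3737845 ] [208.08495992 165.25048477]
[ 0.     0.016  0.013  0.001 -0.    -0.   ]
```

View pics/w12.png

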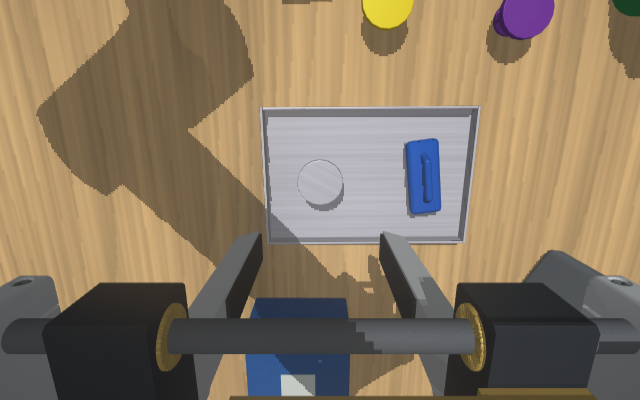

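View pics/s12a.png

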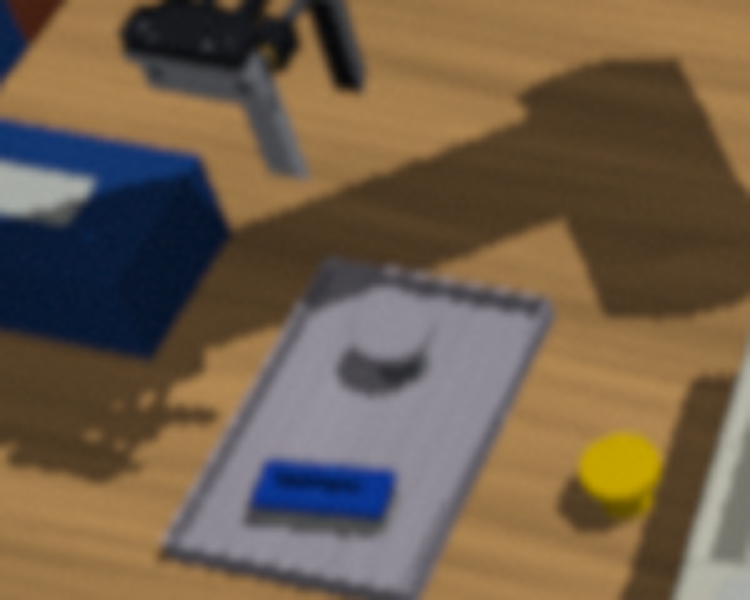

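View pics/s12.png

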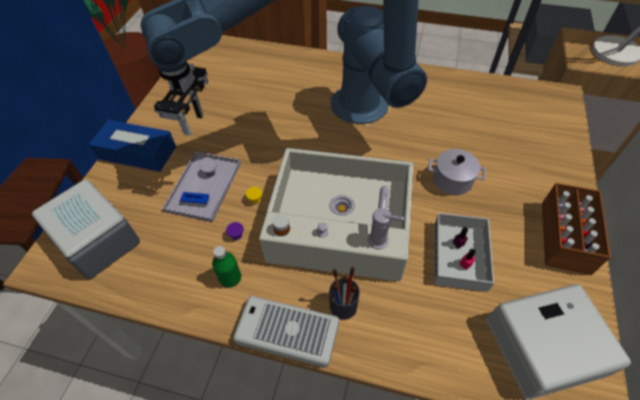

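The wrist view has the cap at (320,182), matching the (320,182) predicted for a cap 40 mm above the counter. In the scene view it is at about (208,165), also as predicted. The other objects look unmoved. Handing in.

Run:
```python
from h import *
print(r.finish_job())
```

```text
the job is handed in; nothing more can be done
None
```

The plug is out of the basin and standing upright on its foot in the free half of the steel tray. I handed the job in at about 16 s; it gave no verdict.

- **Rod and plug:** I pressed the lift rod with closed fingers until it stopped, at fingertip height 0.164 m and a steady 13 N. Two camera views then put the top of the raised cap at 71.5 mm. I gripped the cap at 49 mm opening, lifted it clear and carried it to the tray.
- **Set-down:** I lowered it in small steps until the force sensor showed contact (about 8 N), then eased off, opened partway and backed straight up.
- **Last checks:** The wrist and scene cameras both show the plug at about (0.446, -0.400) m, which is about 55 mm to the -x side of the tray's centre. The cap is at the height expected for a plug standing upright. The arm is clear of everything, and the other objects look unmoved in the scene picture.
- **Small disagreements:** The foot touched the tray about 2 mm lower than I had worked out. The camera-based heights of the tray rim were also off by 5–15 mm, probably because I picked base corners in the scene view. Neither affected the placing.

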